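Snap the cover onto the food pan

TASK

Close up the pan of mandarins: lay its rectangular cover squarely on the four clips and let go of it, then press it down, edge by edge, until it has clicked home on the rim all the way round. Leave the other things on the counter where they are.

Things in the scene. Friction and masses are not known exactly. Their poses are not given: they have to be found in the camera images.
- pan: Rectangular steel food pan with six mandarins in it, open at the top, fixed to the counter. Mouth 164 mm (its x) by 124 mm (its y) inside, outside 180 by 140 mm, rounded rim 70 mm above the counter. Origin: centre of its underside, z up. Two upright sprung grey clips, 40 mm wide, stand on each long side, at x = +-55 mm, y = +-78 mm from the origin: four in all.
- pan_rim (a point): Centre of the pan's mouth at rim height, 70 mm above its underside; axes as the pan.
- cover: The pan's rectangular white plastic cover: plate 190 mm (its x) by 150 mm (its y), 6 mm thick; about 0.2 kg. Origin: centre of the plate's underside, z up. Below it a rounded frame, 160 by 120 mm outside, reaches 26 mm down and enters the pan's mouth with 2 mm of play each side; on the counter the cover stands on this frame (origin 26 mm up). It fits also turned by half a turn.
- cover_handle (a point): Middle of the cover's grey bridge handle, 33 mm above the cover's origin, axes as the cover. The handle lies along the cover's x: 80 mm long, 16 mm wide, its bar 26 to 40 mm above the cover's origin, with a foot at each end; grip it across its width. The rest of the plate's top is free to press, clear of handle and clips, e.g. 75 mm from the middle along x, or 45 mm along y.
- clip0_bead (a point): Bead of the clip at the pan's +x, +y corner. Rounded, 12 mm thick, along the pan's x, centred 80 mm and topping out 86 mm above the counter; it reaches 3.5 mm inward over the cover's edge. The cover's corner is forced past it with about 6 to 9 N (two clips at once: 10 to 17 N); the clip gives outward, up to 10 mm, then springs back and pulls the corner down the rest of the way.
- clip1_bead (a point): The same at the pan's -x, +y corner. Laid on the four beads, the cover rests with its origin about 13 to 16 mm above the rim (or somewhat askew).
- clip2_bead (a point): The same at the pan's -x, -y corner. Snapped home, the cover's plate lies on the rim (origin level with it), held down under the beads.
- clip3_bead (a point): The same at the pan's +x, -y corner.
- cover_corner0 (a point): Corner of the cover on the plate's underside, +85 mm along the cover's x and +65 mm along its y from its origin.
- cover_corner1 (a point): Corner of the cover on the plate's underside, -85 mm along the cover's x and +65 mm along its y from its origin.
- cover_corner2 (a point): Corner of the cover on the plate's underside, -85 mm along the cover's x and -65 mm along its y from its origin.
- cover_corner3 (a point): Corner of the cover on the plate's underside, +85 mm along the cover's x and -65 mm along its y from its origin.
- round_lid: Round steel pot lid, 170 mm across, 48 mm high over its black knob; does not belong to the pan. Origin: centre of its underside, on the counter.
- jar: Closed glass jar with a steel cap, 72 mm across, 100 mm high. Origin: centre of its base.
- mug: White mug, 76 mm across, 85 mm high, handle at its +y. Origin: centre of its base.
- ramekin: Small steel bowl, 68 mm across, 40 mm high, near the robot. Origin: centre of its base.
- shaker: Small white shaker with a steel cap, 40 mm across, 65 mm high, near the robot. Origin: centre of its base.
Not all that is in view belongs to the job. Leave any pink look-alike of the pan alone.

How it is judged:
By the outcome, as a careful person would: the job done as asked, in the order asked, and still so for the second after the job is handed in, with the robot touching nothing.
It also fails if it takes over 59 s, if anything falls off the work surface, if the arm or the gripper's body presses on something with over 40 N, if the wrist force passes 120 N, or if a joint passes its speed limit or range.

ROBOT

A 6-joint arm with a two-finger parallel gripper is mounted at the origin on the work surface. World frame = base frame: x ahead of the robot, y to its left, z up, the work surface at z = 0. Lengths are in m, angles in rad, forces in N, time in s.
With the tool pointing down it reaches from about 0.35 to 0.85 m from the base axis. Payload 8.1 kg.
Tool frame: the origin (TCP) lies at the very end of the fingers, on their centre line; the grasp point (between the pads) lies bot.grasp_offset behind it (bot.grasp_offset is the distance from the TCP to the grasp point, in m); z points along the fingers, x is the direction in which the jaws open and shut, and the axes are right-handed (so a half turn about z gives the same grasp; the last joint's range is limited). The gripper opens to 85 mm and grips with 20 to 120 N. Pads are 22 mm wide; open, the fingers measure 114 mm over their backs; the gripper's body (76 mm by 85 mm) begins 54 mm behind the grasp point. The pads swing forward as they close: fully open they stand 13 mm farther back than shut.
Start: joints at [-1.382, 0.13, 1.488, -0, 1.523, -0.085], TCP at [0.162, -0.578, 0.231] pointing down, gripper open.
Joint ranges: [-2.96, 2.96], [-0.89, 2.26], [0.02, 2.5], [-1.34, 4.48], [0, 2.73], [-2.66, 2.66]. Speed limits (rad/s): [2.39, 2.39, 2.79, 3.14, 3.14, 3.14].

INTERFACE

Orientations are given as a 3x3 rotation matrix whose columns are the frame's x, y, z axes.
In Python, from rig import bot, optics, workorder, models gives the robot as it stands. The module is installed in compiled form; this text tells all that it offers.
- The arm moves only by the tool move_arm, never from a script. Its argument "motion" is a list that holds one entry, the list of rows, each a list of 5 numbers: the gripper's target within -1 to 1 (shut at 1, half-way at 0, fully open at -1), then the shift along the world's x, y, z in units of 30 mm (1.0 is 30 mm), then the turn about the world's z in units of 6 degrees (1.0 is 6 degrees). A call has 1 to 5 rows; each row is the pose to reach, as a shift and turn from the pose commanded when the call began; what a row does not reach only later rows make up. A row lasts 1/10 s, in which the tool goes at most 50 mm and 8.59 degrees, less where a joint would pass 70% of its speed; a pose out of reach is approached as far as the arm can. A call with a gripper value outside its range is refused whole. The fingers move at their own pace and stop on an object; "grip_force" is the grip in N (left out, the last holds). Time passes only in rows, so rows that repeat a pose let the fingers close. It gives the time, the measured TCP pose, the force and the opening at its end, in the units of the state.
- bot.read_state(): the state, without advancing time (a new reading comes with each control period).
- optics.snapshot(name): name is "scene" or "side" or "wrist"; returns (picture, depth): 384x512x3 uint8, blue, green, red; 384x512 float32, m along the optical axis (not along the pixel's ray), 0 where there is no reading.
- optics.camera_info(name): a dict with "fovy" (degrees; the focal length in pixels is half the picture's height over the tangent of half this angle, whatever the lens; pixels are square), "cx", "cy" (the principal point, pixels), "R" (3x3) and "t" (3): a world point X has camera coordinates R X + t. Camera axes: x right, y down, z forward; pixel columns grow to the right and rows downward; lengths in m; the calibration is good to about 2 mm. The wrist camera is an equidistant fisheye: a pixel r from the principal point sees the ray r / f radians off the axis. A picture is of the moment at which its call begins: read the wrist's pose just before it. camera_info takes no time and is no camera call; for the wrist camera it gives the pose at the moment of the call.
- workorder.finish_job(): hands the job in, once; it reports no verdict.
Trained networks look in the newest picture that a camera, given by its name, has taken for a name from the list of things; names that differ only in an ending like _2 or _b are one class to them, and where a whole thing is asked for, a point or a joint stands for the part that bears it (a point fixed in the world has none). Each returns a list of dicts, best first, with "confidence" (0 to 1); they miss things now and then, are a little off and sometimes report something else, mostly with a low value. They report only what shows in the picture. A call takes as long as a camera call. They do not tell look-alikes from the thing itself.
- models.boxes_of(query, camera): "rect" ([left, top, right, bottom] in pixels, round what is visible of it).
- models.silhouettes(query, camera): "region" (384x512 bool, what is visible of it) and "rect" ([left, top, right, bottom] in pixels, round what is visible of it).
- models.pinpoint(query, camera): "location" ([row, column] in pixels: a listed point, or the origin of a listed thing).
The state is a dict: "clock": time; "q": joint angles; "qvel": joint speeds; "joint_efforts": joint torques, N m; "tool_pos": TCP position; "ee_rot": TCP orientation; "wrist_force": force on the tool from outside, world axes, zero at the start; "moment": the same for the moment, N m; "width": opening from 0.0 (shut) to 1.0 (fully open).
Only numpy, scipy, OpenCV 4.12 (cv2) and the standard library are available. Lean on these libraries where they do the work, as an engineer would, in place of code of your own. Each camera call takes 0.05 s, during which the arm holds its last target.

## Working session

There is one attempt and no reset: what is moved stays moved. The work goes in short steps, Python scripts to look and compute and a tool call to move; the robot and the scene stay as the last step left them, time stands still between calls to the robot, and variables do not carry over. Pictures are saved under pics/ and viewed, and the job is handed in when it is done.

Besides the shell and the picture viewer there is one more tool, called after "Emit:" as name(argument=value, ...) on one line, values as JSON. move_arm: Moves the arm, as the interface text tells. Its arguments: {"type":"object","properties":{"motion":{"type":"array"},"grip_force":{"type":"number"}},"required":["motion"]}

```bash
mkdir -p pics; cat > h.py <<'E'
import numpy as np, cv2
from rig import bot, optics, workorder, models
def cam(n):
    c=optics.camera_info(n); f=192/np.tan(np.radians(c['fovy'])/2); return c,f
def deproj(n,u,v,d):
    c,f=cam(n); p=np.stack([(u-c['cx'])/f*d,(v-c['cy'])/f*d,d],-1)
    return (p-np.array(c['t']))@np.array(c['R'])
def proj(n,X):
    c,f=cam(n); p=np.array(X)@np.array(c['R']).T+np.array(c['t'])
    return np.stack([p[...,0]/p[...,2]*f+c['cx'],p[...,1]/p[...,2]*f+c['cy']],-1)
E
python3 - <<'E'
from h import *
s=bot.read_state(); print(s['clock'],s['tool_pos'],s['ee_rot'],bot.grasp_offset,s['width'])
for n in ['scene','side']:
    p,d=optics.snapshot(n); cv2.imwrite(f'pics/{n}0.png',p); np.save(f'{n}0.npy',d)
    c,f=cam(n); print(n,f,c['R'],c['t'])
    for q in ['pan','cover','cover_handle','clip0_bead','clip1_bead','clip2_bead','clip3_bead','pan_rim']:
        print(q,[(np.round(r['location']),round(r['confidence'],2)) for r in models.pinpoint(q,n)][:4])
print(bot.read_state()['clock'])
E
```

```text
0.0 [ 0.16213013 -0.57709731  0.2302377 ] [[ 2.70375140e-01 -9.62754973e-01 -3.82352624e-04]
 [-9.62753220e-01 -2.70375379e-01  1.84174973e-03]
 [-1.87653244e-03 -1.29852120e-04 -9.99998231e-01]] 0.0187 1.0022229476637623
scene 368.97156121021624 [[-3.70466365e-01  9.28845466e-01  8.78868366e-04]
 [ 5.78740536e-01  2.31568259e-01 -7.81943434e-01]
 [-7.26508131e-01 -2.89175104e-01 -6.23348774e-01]] [ 0.19846994 -0.22593401  1.31485838]
pan [(array([260., 372.]), 0.81), (array([188., 393.]), 0.69)]
cover [(array([235., 238.]), 0.8)]
cover_handle [(array([226., 237.]), 0.9)]
clip0_bead [(array([262., 406.]), 0.67), (array([234., 330.]), 0.5), (array([186., 428.]), 0.43)]
clip1_bead [(array([233., 423.]), 0.6), (array([164., 432.]), 0.6)]
clip2_bead [(array([211., 358.]), 0.69), (array([151., 370.]), 0.45)]
clip3_bead [(array([235., 332.]), 0.67), (array([171., 372.]), 0.41)]
pan_rim [(array([238., 380.]), 0.9), (array([169., 400.]), 0.81), (array([219., 277.]), 0.52)]
side 419.11094455366555 [[-0.84187323 -0.53949209  0.01406216]
 [-0.30828782  0.45936735 -0.83303077]
 [ 0.44295381 -0.7056415  -0.55304792]] [0.40650135 0.23321129 1.0791859 ]
pan [(array([323., 263.]), 0.9), (array([267., 180.]), 0.76), (array([245., 139.]), 0.32)]
cover [(array([202., 226.]), 0.84)]
cover_handle [(array([190., 227.]), 0.74)]
clip0_bead [(array([306., 230.]), 0.8), (array([245., 138.]), 0.64)]
clip1_bead [(array([226., 149.]), 0.68), (array([268., 163.]), 0.6), (array([332., 271.]), 0.54)]
clip2_bead [(array([282., 306.]), 0.68), (array([244., 217.]), 0.58)]
clip3_bead [(array([246., 139.]), 0.65), (array([224., 190.]), 0.64), (array([270., 264.]), 0.64), (array([194., 258.]), 0.6)]
pan_rim [(array([299., 267.]), 0.98), (array([245., 179.]), 0.72)]
0.9
```

View pics/scene0.png

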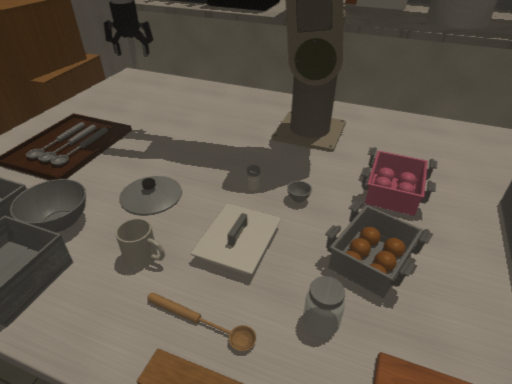

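View pics/side0.png

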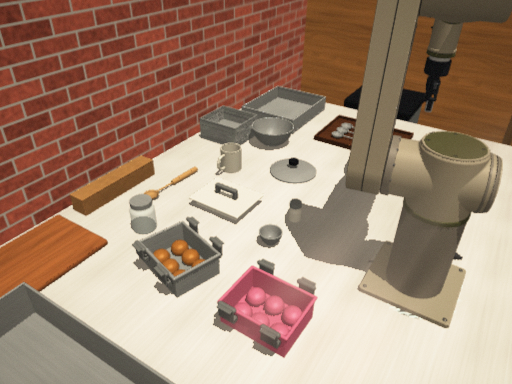

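Scene picture: the mandarin pan is at (375,250), the pink look-alike at (397,182), and the cover with its grey handle at (238,237). The round lid at (150,193) and the clipless grey pans at left don't belong. In the side picture the pan is at (180,257), the pink one at (267,305) and the cover at (226,198). Next I measure pan and cover from the depth data.

```bash
cat > m.py <<'E'
from h import *
vv,uu=np.mgrid[0:384,0:512].astype(float)
def cloud(n,d):
    P=deproj(n,uu,vv,d); return P[(d>0)]
if __name__=='__main__':
    A={n:cloud(n,np.load(f'{n}0.npy')) for n in ['scene','side']}
    ds=np.load('scene0.npy')
    for (u,v) in [(238,237),(375,250),(220,240),(397,182),(150,193),(254,178),(299,192),(326,300),(135,243)]: print((u,v),deproj('scene',u,v,ds[v,u]).round(3))
E
python3 m.py
```

```text
(238, 237) [ 0.609 -0.01   0.032]
(375, 250) [0.503 0.292 0.004]
(220, 240) [ 0.632 -0.045  0.031]
(397, 182) [0.207 0.316 0.004]
(150, 193) [ 0.533 -0.305  0.021]
(254, 178) [ 0.391 -0.057  0.042]
(299, 192) [0.369 0.068 0.013]
(326, 300) [0.753 0.222 0.099]
(135, 243) [ 0.747 -0.185  0.078]
```

```bash
python3 - <<'E'
from m import *
for n in ['scene','side']:
    P=cloud(n,np.load(f'{n}0.npy'))
    def near(c,r): return P[np.hypot(P[:,0]-c[0],P[:,1]-c[1])<r]
    Q=near((.6,-.02),.14)
    def rep(nm,X):
        if len(X)<4: print(n,nm,len(X));return
        r=cv2.minAreaRect((X[:,:2]*1000).astype(np.float32)); print(n,nm,len(X),np.round(r[0],1),np.round(r[1],1),round(r[2],1),'zmed',np.median(X[:,2]).round(4))
    rep('plate',Q[(Q[:,2]>.026)&(Q[:,2]<.038)])
    rep('handle',Q[(Q[:,2]>.058)&(Q[:,2]<.072)])
    Q=near((.51,.29),.15)
    rep('rim',Q[(Q[:,2]>.06)&(Q[:,2]<.0725)])
    rep('top',Q[(Q[:,2]>.078)&(Q[:,2]<.1)])
    T=Q[(Q[:,2]>.074)&(Q[:,2]<.1)]
    # cluster clips
    import scipy.cluster.hierarchy as hc
    if len(T)>4:
        l=hc.fcluster(hc.linkage(T[:,:2]),.012,'distance')
        for k in set(l):
            if (l==k).sum()>5: print('  clip',(l==k).sum(),T[l==k].mean(0).round(4),T[l==k][:,2].max().round(4))
E
python3 - <<'E'
from h import *
out=[]
for n,b in [('scene',(170,150,440,310)),('side',(120,170,330,350))]:
    p=cv2.imread(f'pics/{n}0.png'); c=p[b[1]:b[3],b[0]:b[2]]; cv2.imwrite(f'pics/{n}0c.png',cv2.resize(c,None,fx=2.9,fy=2.9,interpolation=2))
E
```

```text
scene plate 3483 [600.2 -15.8] [150.4 191.6] 89.3 zmed 0.0317
scene handle 204 [601.  -15.5] [16.5 81.7] 89.5 zmed 0.0653
scene rim 1073 [532.  286.7] [167.  181.5] 73.5 zmed 0.0682
scene top 567 [533.1 286.6] [182.9 155.7] 73.6 zmed 0.0832
  clip 183 [0.6104 0.3483 0.0828] 0.087
  clip 146 [0.5054 0.3795 0.0829] 0.0863
  clip 139 [0.5639 0.194  0.083 ] 0.0876
  clip 114 [0.4591 0.2252 0.083 ] 0.0873
side plate 1435 [599.2 -15.3] [154.5 192.7] 88.4 zmed 0.0341
side handle 118 [600.  -14.4] [81.8 20.9] 3.3 zmed 0.0667
side rim 746 [530.8 288.6] [167.2 182.5] 73.4 zmed 0.0691
side top 398 [529.8 287.4] [184.9 155.6] 73.4 zmed 0.0849
  clip 97 [0.4528 0.2281 0.0845] 0.0889
  clip 88 [0.558  0.1966 0.0845] 0.0896
  clip 119 [0.4987 0.3827 0.0849] 0.0894
  clip 103 [0.6032 0.351  0.0846] 0.0889
```

View pics/scene0c.png

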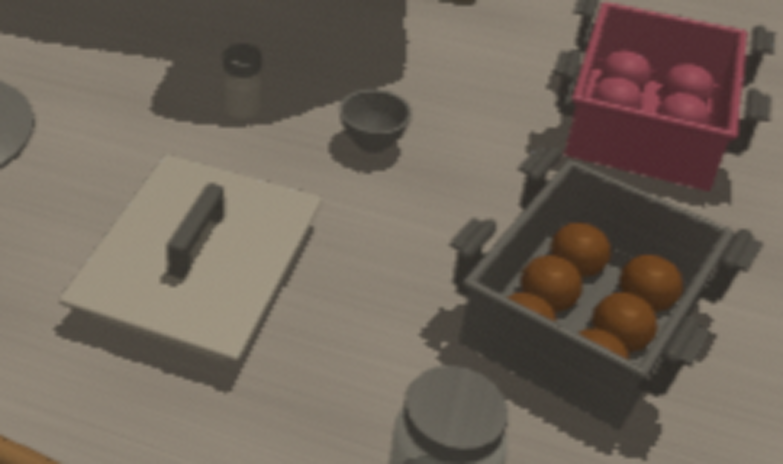

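Pan and cover fit well: pan centre ≈(0.531, 0.288) at yaw −16.5°, cover ≈(0.600, −0.0155) at yaw ≈−0.8°. The crop confirms the white cover with its grey handle, and orange mandarins in the grey pan. Now I move above the cover.

Emit:
move_arm(motion=[[[-1,0.97,1.25,0,-0.55],[-1,1.95,2.5,0,-1.1],[-1,2.92,3.75,0,-1.65],[-1,3.9,5,0,-2.2],[-1,4.87,6.24,0,-2.75]]])

```text
clock: 1.4
tool_pos: [0.3092, -0.3889, 0.2314]
ee_rot: [[-0.017, -1.0, 0.0], [-1.0, 0.017, -0.0], [0.0, -0.0, -1.0]]
wrist_force: [0.5, -0.6, -0.4]
width: 1.002
```

Emit:
move_arm(motion=[[[-1,0.97,1.25,0,0],[-1,1.95,2.5,0,0],[-1,2.92,3.75,0,0],[-1,3.9,5,0,0],[-1,4.87,6.24,0,0]]])

```text
clock: 1.9
tool_pos: [0.4554, -0.2015, 0.2317]
ee_rot: [[-0.014, -1.0, 0.001], [-1.0, 0.014, -0.001], [0.0, -0.001, -1.0]]
wrist_force: [0.7, -0.7, 0.4]
width: 0.998
```

Emit:
move_arm(motion=[[[-1,0.97,1.25,0,0],[-1,1.95,2.5,0,0],[-1,2.92,3.75,-0.5,0],[-1,3.9,5,-1.2,0],[-1,4.87,6.24,-2.2,0]]])

```text
clock: 2.4
tool_pos: [0.5985, -0.0194, 0.1705]
ee_rot: [[-0.014, -1.0, 0.003], [-1.0, 0.014, -0.0], [0.0, -0.003, -1.0]]
wrist_force: [0.8, -1.0, 0.2]
width: 1.0
```

```bash
python3 - <<'E'
from h import *
for n in ['scene','side']:
    p,d=optics.snapshot(n); cv2.imwrite(f'pics/{n}1.png',p)
p,d=optics.snapshot('wrist'); cv2.imwrite('pics/wrist1.png',p)
print(bot.read_state()['tool_pos'])
E
```

```text
[ 0.5953465  -0.01885144  0.16596913]
```

View pics/wrist1.png

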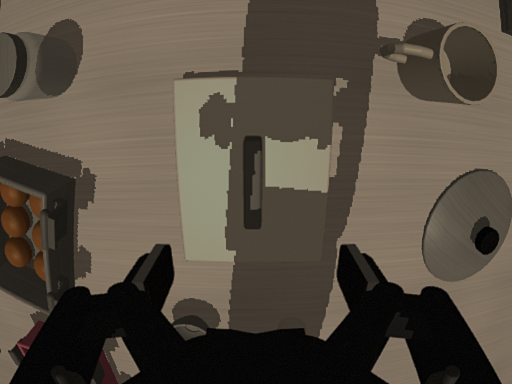

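The wrist view shows the handle at (253,182), midway between the fingers and parallel to the pads. Descending.

Emit:
move_arm(motion=[[[-1,0,0,-0.8,0],[-1,0,0,-1.6,0],[-1,0,0,-2.2,0],[-1,0,0,-2.2,0],[-1,0,0,-2.2,0]]])

```text
clock: 3.05
tool_pos: [0.5965, -0.0222, 0.1047]
ee_rot: [[-0.015, -1.0, 0.001], [-1.0, 0.015, -0.0], [0.0, -0.001, -1.0]]
wrist_force: [0.6, 0.5, 1.0]
width: 1.001
```

Emit:
move_arm(motion=[[[-1,0.12,0.2,-0.6,0],[-1,0.12,0.2,-1.2,0],[-1,0.12,0.2,-1.7,0],[-1,0.12,0.2,-1.7,0],[-1,0.12,0.2,-1.7,0]]])

```text
clock: 3.55
tool_pos: [0.6003, -0.0157, 0.0534]
ee_rot: [[-0.014, -1.0, 0.001], [-1.0, 0.014, -0.0], [0.0, -0.001, -1.0]]
wrist_force: [-0.9, -0.2, 0.2]
width: 1.001
```

```bash
python3 - <<'E'
from h import *
for i in range(3):
  p,d=optics.snapshot('wrist'); print(bot.read_state()['tool_pos'])
cv2.imwrite('pics/wrist2.png',p)
p,d=optics.snapshot('scene'); cv2.imwrite('pics/scene2.png',p)
E
```

```text
[ 0.60076653 -0.01567332  0.05387233]
[ 0.60098066 -0.01566724  0.05407104]
[ 0.6009904  -0.01560492  0.05406065]
```

View pics/wrist2.png

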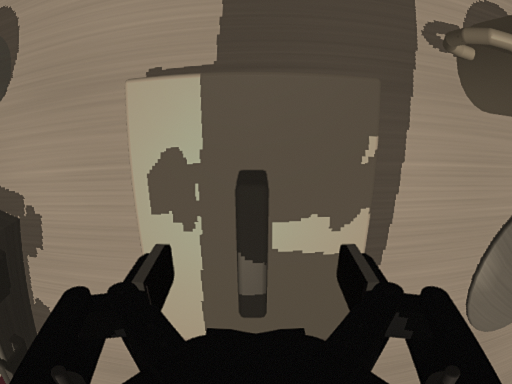

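The handle (centre column 252) is midway between the finger pads (172 and 338). Go down 13 mm and close.

Emit:
move_arm(motion=[[[-1,0,0,-0.25,0],[-1,0,0,-0.43,0],[0.2,0,0,-0.43,0],[1,0,0,-0.43,0],[1,0,0,-0.43,0]]], grip_force=50)

```text
clock: 4.25
tool_pos: [0.6, -0.0154, 0.0397]
ee_rot: [[-0.014, -1.0, 0.0], [-1.0, 0.014, 0.0], [-0.0, -0.0, -1.0]]
wrist_force: [0.4, -0.5, 0.2]
width: 0.515
```

Emit:
move_arm(motion=[[[1,0,0,0,0],[1,0,0,0,0],[1,0,0,0,0],[1,0,0,0,0],[1,0,0,0,0]]])

```text
clock: 4.75
tool_pos: [0.6003, -0.0154, 0.04]
ee_rot: [[-0.014, -1.0, 0.001], [-1.0, 0.014, -0.0], [0.0, -0.001, -1.0]]
wrist_force: [-0.6, 1.0, 2.7]
width: 0.178
```

Emit:
move_arm(motion=[[[1,0,0,0.4,0],[1,0,0,1.2,0],[1,0,0,2.4,0],[1,0,0,3.6,0],[1,0,0,4.5,0]]])

```text
clock: 5.25
tool_pos: [0.6002, -0.0155, 0.1775]
ee_rot: [[-0.014, -1.0, 0.001], [-1.0, 0.014, -0.0], [0.0, -0.001, -1.0]]
wrist_force: [0.1, 0.2, -2.9]
width: 0.179
```

Emit:
move_arm(motion=[[[1,-0.2,0.9,0,-0.3],[1,-0.5,2,0,-0.75],[1,-0.75,3.2,0,-1.2],[1,-0.98,4.2,0,-1.6],[1,-1.2,5,0,-1.8]]])

```text
clock: 5.75
tool_pos: [0.563, 0.1362, 0.1749]
ee_rot: [[-0.202, -0.979, -0.001], [-0.979, 0.202, 0.0], [-0.0, 0.001, -1.0]]
wrist_force: [1.2, -0.6, -1.6]
width: 0.178
```

Emit:
move_arm(motion=[[[1,-0.2,1.0,0,-0.2],[1,-0.5,2.1,0,-0.4],[1,-0.75,3.2,0,-0.6],[1,-0.95,4.2,0,-0.75],[1,-1.1,5.1,0,-0.8]]])

```text
clock: 6.25
tool_pos: [0.53, 0.2889, 0.1748]
ee_rot: [[-0.283, -0.959, -0.001], [-0.959, 0.283, -0.0], [0.0, 0.001, -1.0]]
wrist_force: [0.3, 0.2, -2.2]
width: 0.174
```

Emit:
move_arm(motion=[[[1,0,0,0,0],[1,0,0,0,0],[1,0,0,0,0]]])

```text
clock: 6.55
tool_pos: [0.531, 0.2867, 0.1746]
ee_rot: [[-0.283, -0.959, -0.0], [-0.959, 0.283, -0.001], [0.001, 0.0, -1.0]]
wrist_force: [1.1, 0.5, -2.8]
width: 0.179
```

```bash
python3 - <<'E'
from h import *
for n in ['scene','side','wrist']:
    p,d=optics.snapshot(n); cv2.imwrite(f'pics/{n}3.png',p); np.save(f'{n}3.npy',d)
s=bot.read_state();print(s['tool_pos'],s['q'],s['wrist_force'])
a=[cv2.imread(f'pics/{n}3.png') for n in ['scene','side']]
cv2.imwrite('pics/c3.png',cv2.resize(np.hstack([a[0][60:330,200:],a[1][60:330,50:362]]),None,fx=1.25,fy=1.25))
E
```

```text
[0.53123634 0.28663247 0.17469552] [ 4.09945938e-01  1.72016419e-01  1.54627101e+00 -1.29228441e-04
  1.42346482e+00  2.26850432e+00] [ 0.30573542 -0.6829916  -1.88618287]
```

View pics/c3.png

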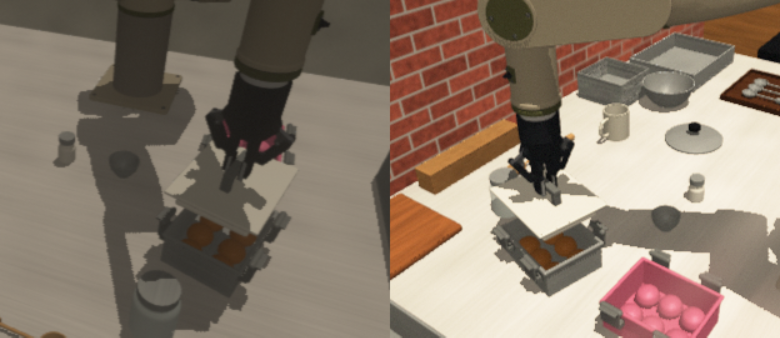

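Both views show the cover held level above the mandarin pan. Measuring cover versus pan at this height.

```bash
cat > fit.py <<'E'
from m import *
def plate(n,d,zlo,zhi,c=(.531,.288),r=.135,pr=True):
    P=cloud(n,d); Q=P[(np.hypot(P[:,0]-c[0],P[:,1]-c[1])<r)&(P[:,2]>zlo)&(P[:,2]<zhi)]
    rr=cv2.minAreaRect((Q[:,:2]*1000).astype(np.float32))
    # plane
    A=np.c_[Q[:,:2]-np.array(c),np.ones(len(Q))]; k=np.ones(len(Q),bool)
    for _ in range(5):
        s=np.linalg.lstsq(A[k],Q[k,2],rcond=None)[0]; k=abs(A@s-Q[:,2])<.003
    print(n,len(Q),np.round(rr[0],1),np.round(rr[1],1),round(rr[2],1),'plane slope mm/100mm',(s[:2]*100).round(1),'z',s[2].round(4))
E
python3 - <<'E'
from fit import *
for n in ['scene','side']:
    plate(n,np.load(f'{n}3.npy'),.155,.176)
    d=np.load(f'{n}3.npy'); P=cloud(n,d); T=P[(np.hypot(P[:,0]-.531,P[:,1]-.288)<.13)&(P[:,2]>.078)&(P[:,2]<.1)]
    import scipy.cluster.hierarchy as hc
    l=hc.fcluster(hc.linkage(T[:,:2]),.012,'distance')
    for k in set(l):
        if (l==k).sum()>15: print('  clip',(l==k).sum(),T[l==k].mean(0).round(4),T[l==k][:,2].max().round(4))
E
```

```text
scene 3853 [531.9 284.7] [149.5 191. ] 73.6 plane slope mm/100mm [-0.3 -0.2] z 0.1661
  clip 133 [0.5636 0.1939 0.0833] 0.0883
  clip 143 [0.5053 0.3796 0.083 ] 0.0868
  clip 181 [0.6102 0.3483 0.0831] 0.0872
side 2469 [529.7 285. ] [150.9 192.7] 73.3 plane slope mm/100mm [ 0.  -0.4] z 0.1681
  clip 97 [0.453  0.2282 0.0849] 0.0899
  clip 101 [0.6031 0.3512 0.085 ] 0.0905
  clip 119 [0.4987 0.3827 0.0849] 0.0896
```

Emit:
move_arm(motion=[[[1,0.02,0.08,-0.5,0],[1,0.02,0.08,-1.2,0],[1,0.02,0.08,-1.8,0],[1,0.02,0.08,-1.8,0],[1,0.02,0.08,-1.8,0]]])

```text
clock: 7.2
tool_pos: [0.5311, 0.2896, 0.1198]
ee_rot: [[-0.283, -0.959, -0.002], [-0.959, 0.283, -0.001], [0.001, 0.001, -1.0]]
wrist_force: [0.2, 0.1, -1.7]
width: 0.175
```

```bash
python3 - <<'E'
from fit import *
for n in ['scene','side']:
    p,d=optics.snapshot(n); cv2.imwrite(f'pics/{n}4.png',p); np.save(f'{n}4.npy',d)
    plate(n,d,.100,.124)
s=bot.read_state();print(s['tool_pos'],s['wrist_force'])
p,d=optics.snapshot('wrist'); cv2.imwrite('pics/wrist4.png',p)
a=[cv2.imread(f'pics/{n}4.png') for n in ['scene','side']]
cv2.imwrite('pics/c4.png',cv2.resize(np.hstack([a[0][160:310,310:450],a[1][180:330,120:260]]),None,fx=2.8,fy=2.8,interpolation=2))
E
```

```text
scene 3670 [531.1 287.5] [150.  192.2] 73.8 plane slope mm/100mm [-0.4 -0.2] z 0.1113
side 2438 [530.3 289. ] [151.7 192.2] 73.3 plane slope mm/100mm [ 0.1 -0.2] z 0.1145
[0.53229656 0.29019746 0.12167603] [ 0.42219659  0.48402007 -2.66208253]
```

View pics/c4.png

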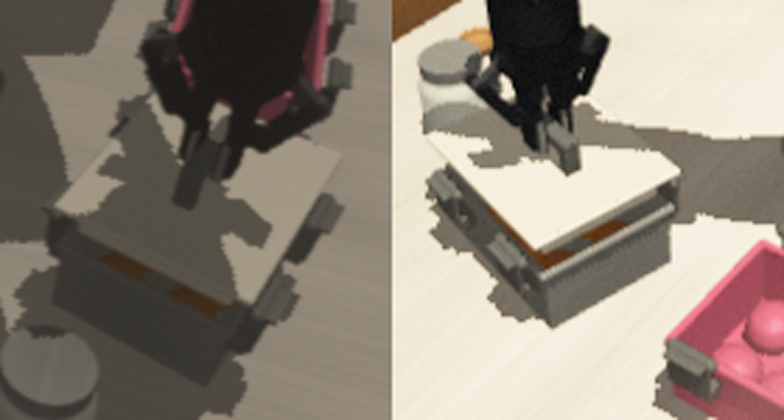

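View pics/wrist4.png

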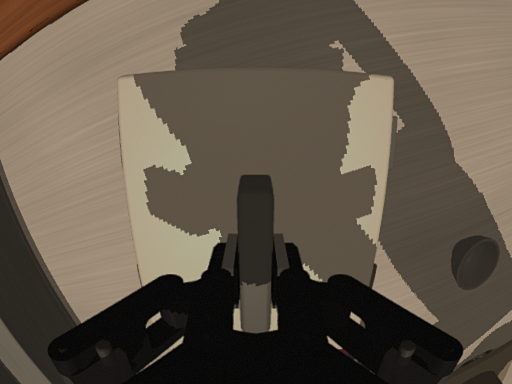

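Cover centre is within about 1 mm of the rim centre in both cameras, and the yaw matches. Lowering in small steps while watching force.

Emit:
move_arm(motion=[[[1,0.02,-0.02,-0.2,0],[1,0.02,-0.02,-0.4,0],[1,0.02,-0.02,-0.5,0],[1,0.02,-0.02,-0.5,0]]])

```text
clock: 7.75
tool_pos: [0.5315, 0.2891, 0.1046]
ee_rot: [[-0.283, -0.959, -0.002], [-0.959, 0.283, -0.001], [0.001, 0.001, -1.0]]
wrist_force: [-0.4, 0.4, -3.3]
width: 0.177
```

Emit:
move_arm(motion=[[[1,0,0,-0.08,0],[1,0,0,-0.08,0]]])

```text
clock: 7.95
tool_pos: [0.5321, 0.2894, 0.103]
ee_rot: [[-0.283, -0.959, -0.0], [-0.959, 0.283, -0.0], [0.0, 0.0, -1.0]]
wrist_force: [-0.1, 0.4, -2.3]
width: 0.178
```

Emit:
move_arm(motion=[[[1,0,0,-0.06,0],[1,0,0,-0.06,0]]])

```text
clock: 8.15
tool_pos: [0.5321, 0.2894, 0.1013]
ee_rot: [[-0.283, -0.959, -0.0], [-0.959, 0.283, -0.0], [0.0, 0.0, -1.0]]
wrist_force: [0.2, 0.0, -3.0]
width: 0.181
```

Emit:
move_arm(motion=[[[1,0,0,-0.06,0],[1,0,0,-0.06,0]]])

```text
clock: 8.35
tool_pos: [0.532, 0.2893, 0.0994]
ee_rot: [[-0.283, -0.959, -0.0], [-0.959, 0.283, -0.0], [0.0, 0.0, -1.0]]
wrist_force: [-0.7, 0.2, -2.6]
width: 0.177
```

Emit:
move_arm(motion=[[[1,0,0,-0.05,0],[1,0,0,-0.05,0]]])

```text
clock: 8.55
tool_pos: [0.5323, 0.2894, 0.0982]
ee_rot: [[-0.283, -0.959, 0.0], [-0.959, 0.283, 0.0], [-0.0, -0.0, -1.0]]
wrist_force: [-0.1, -0.2, -1.1]
width: 0.177
```

Emit:
move_arm(motion=[[[1,0,0,-0.04,0],[1,0,0,-0.04,0]]])

```text
clock: 8.75
tool_pos: [0.5325, 0.2895, 0.0976]
ee_rot: [[-0.283, -0.959, 0.001], [-0.959, 0.283, 0.0], [-0.001, -0.001, -1.0]]
wrist_force: [-1.6, -1.4, 2.6]
width: 0.181
```

```bash
python3 - <<'E'
from fit import *
for n in ['scene','side']:
    p,d=optics.snapshot(n); cv2.imwrite(f'pics/{n}5.png',p); np.save(f'{n}5.npy',d)
    plate(n,d,.082,.1)
s=bot.read_state();print(s['tool_pos'],s['wrist_force'])
a=[cv2.imread(f'pics/{n}5.png') for n in ['scene','side']]
cv2.imwrite('pics/c5.png',cv2.resize(np.hstack([a[0][160:310,310:450],a[1][180:330,120:260]]),None,fx=2.8,fy=2.8,interpolation=2))
E
```

```text
scene 3916 [533.3 286.7] [182.8 190.6] 73.8 plane slope mm/100mm [0.2 0.8] z 0.0892
side 2678 [532.  288.2] [184.7 193.2] 73.5 plane slope mm/100mm [0.4 0.6] z 0.0911
[0.53250796 0.28955585 0.09763259] [-1.41411603 -1.23483144  5.09722495]
```

View pics/c5.png

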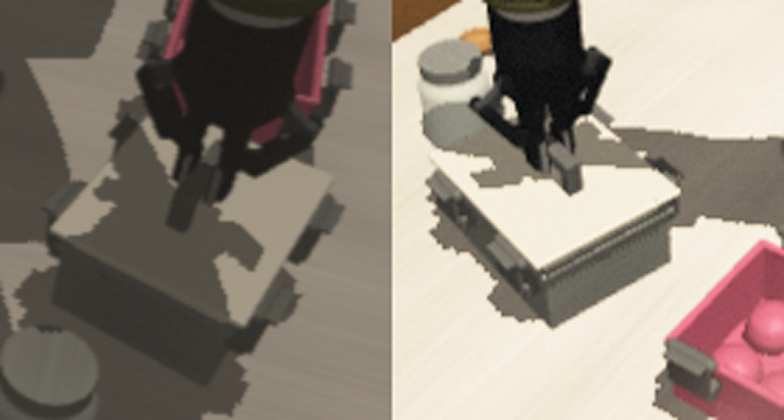

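The cover sits on all four clips, nearly level (slope <1 mm per 100 mm), and the clips carry it. Releasing.

Emit:
move_arm(motion=[[[1,0,0,0.02,0],[0,0,0,0.02,0],[-1,0,0,0.02,0],[-1,0,0,0.02,0],[-1,0,0,0.02,0]]])

```text
clock: 9.35
tool_pos: [0.5321, 0.2894, 0.0973]
ee_rot: [[-0.283, -0.959, -0.0], [-0.959, 0.283, -0.0], [0.0, 0.0, -1.0]]
wrist_force: [0.3, 0.1, -0.1]
width: 0.849
```

Emit:
move_arm(motion=[[[-1,0,0,0.3,0],[-1,0,0,0.9,0],[-1,0,0,2,0],[-1,0,0,3,0],[-1,0,0,3.4,0]]])

```text
clock: 9.85
tool_pos: [0.5339, 0.2902, 0.2042]
ee_rot: [[-0.282, -0.959, 0.006], [-0.959, 0.282, 0.002], [-0.004, -0.005, -1.0]]
wrist_force: [0.9, 0.7, -0.0]
width: 1.002
```

```bash
python3 - <<'E'
from fit import *
for n in ['scene','side']:
    p,d=optics.snapshot(n); cv2.imwrite(f'pics/{n}6.png',p); np.save(f'{n}6.npy',d)
    plate(n,d,.08,.096)
s=bot.read_state();print(s['tool_pos'],s['wrist_force'],s['width'])
a=[cv2.imread(f'pics/{n}6.png') for n in ['scene','side']]
cv2.imwrite('pics/c6.png',cv2.resize(np.hstack([a[0][160:310,310:450],a[1][180:330,120:260]]),None,fx=2.8,fy=2.8,interpolation=2))
E
```

```text
scene 4583 [532.5 286.7] [183.6 191.9] 73.6 plane slope mm/100mm [0.  0.8] z 0.0893
side 3025 [531.4 287.2] [185.  192.4] 73.8 plane slope mm/100mm [0.3 0.6] z 0.0912
[0.53364767 0.29004503 0.2024737 ] [-0.50686475  0.81905092  0.66750667] 1.002452403529721
```

View pics/c6.png

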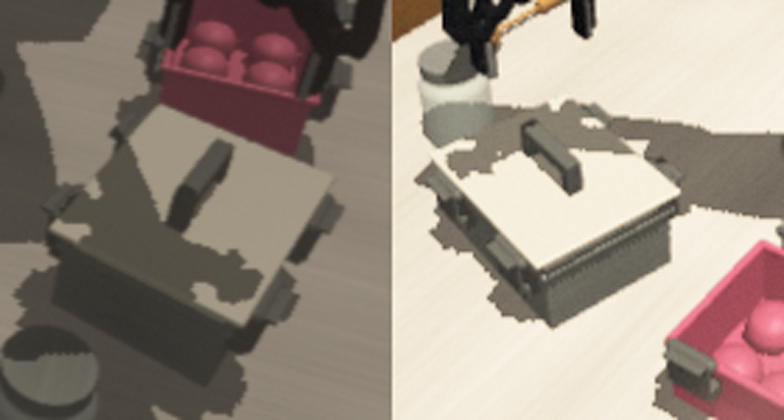

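The cover lies squarely and level on the beads, released. Now close the fingers and press the middle of its +y long edge, +45 mm along y.

Emit:
move_arm(motion=[[[1,0.1,0.5,0,0],[1,0.3,1.1,0,0],[1,0.36,1.37,0,0],[1,0.36,1.37,0,0],[1,0.36,1.37,0,0]]], grip_force=60)

```text
clock: 10.45
tool_pos: [0.5423, 0.3304, 0.1981]
ee_rot: [[-0.282, -0.959, -0.002], [-0.959, 0.282, -0.001], [0.002, 0.002, -1.0]]
wrist_force: [-0.1, 0.0, 0.2]
width: 0.141
```

Emit:
move_arm(motion=[[[1,0,0,-0.8,0],[1,0,0,-1.8,0],[1,0,0,-2.8,0],[1,0,0,-3.3,0],[1,0,0,-3.3,0]]])

```text
clock: 10.95
tool_pos: [0.5409, 0.3291, 0.0973]
ee_rot: [[-0.283, -0.959, -0.005], [-0.959, 0.283, -0.003], [0.004, 0.004, -1.0]]
wrist_force: [-1.0, 0.1, -0.7]
width: 0.001
```

Emit:
move_arm(motion=[[[1,0.06,0.05,-0.1,0],[1,0.06,0.05,-0.2,0],[1,0.06,0.05,-0.27,0]]])

```text
clock: 11.25
tool_pos: [0.5459, 0.3325, 0.094]
ee_rot: [[-0.283, -0.959, 0.002], [-0.959, 0.283, 0.001], [-0.002, -0.002, -1.0]]
wrist_force: [-0.3, 0.3, -0.0]
width: 0.003
```

Emit:
move_arm(motion=[[[1,0,0,-0.07,0],[1,0,0,-0.07,0]]])

```text
clock: 11.45
tool_pos: [0.5448, 0.332, 0.0905]
ee_rot: [[-0.282, -0.959, 0.0], [-0.959, 0.282, 0.0], [-0.0, -0.0, -1.0]]
wrist_force: [-0.2, 0.1, -0.1]
width: -0.001
```

Emit:
move_arm(motion=[[[1,0,0,-0.07,0],[1,0,0,-0.07,0]]])

```text
clock: 11.65
tool_pos: [0.5453, 0.3322, 0.0897]
ee_rot: [[-0.282, -0.959, 0.001], [-0.959, 0.282, 0.0], [-0.001, -0.001, -1.0]]
wrist_force: [-1.8, -2.0, 6.7]
width: -0.003
```

Emit:
move_arm(motion=[[[1,0,0,-0.07,0],[1,0,0,-0.07,0]]])

```text
clock: 11.85
tool_pos: [0.5458, 0.3323, 0.0892]
ee_rot: [[-0.283, -0.959, 0.003], [-0.959, 0.283, 0.001], [-0.002, -0.002, -1.0]]
wrist_force: [-5.8, -3.4, 15.9]
width: -0.001
```

Emit:
move_arm(motion=[[[1,0,0,-0.07,0],[1,0,0,-0.07,0]]])

```text
clock: 12.05
tool_pos: [0.5464, 0.3326, 0.0886]
ee_rot: [[-0.282, -0.959, 0.004], [-0.959, 0.282, 0.001], [-0.002, -0.003, -1.0]]
wrist_force: [-8.1, -5.5, 24.2]
width: 0.0
```

Emit:
move_arm(motion=[[[1,0,0,-0.07,0],[1,0,0,-0.07,0]]])

```text
clock: 12.25
tool_pos: [0.5465, 0.3327, 0.0881]
ee_rot: [[-0.282, -0.959, 0.004], [-0.959, 0.282, 0.002], [-0.003, -0.004, -1.0]]
wrist_force: [-14.4, -9.0, 34.4]
width: -0.006
```

34 N without a snap, so I stop and look.

```bash
python3 - <<'E'
from fit import *
for n in ['scene','side']:
    p,d=optics.snapshot(n); cv2.imwrite(f'pics/{n}7.png',p); np.save(f'{n}7.npy',d)
    plate(n,d,.075,.096)
s=bot.read_state();print(s['tool_pos'],s['wrist_force'],s['moment'],s['width'])
a=[cv2.imread(f'pics/{n}7.png') for n in ['scene','side']]
cv2.imwrite('pics/c7.png',cv2.resize(np.hstack([a[0][160:310,310:450],a[1][180:330,120:260]]),None,fx=2.8,fy=2.8,interpolation=2))
E
```

```text
scene 3926 [534.3 287.1] [186.  192.1] 73.4 plane slope mm/100mm [0.2 1.7] z 0.0869
side 2531 [532. 288.] [187.6 191.2] 73.7 plane slope mm/100mm [0.4 1.4] z 0.0889
[0.54650988 0.33271695 0.0881533 ] [-13.66796     -8.0011888   34.37882824] [-1.42734427  2.37374441  0.00828171] -0.003774067079337629
```

View pics/c7.png

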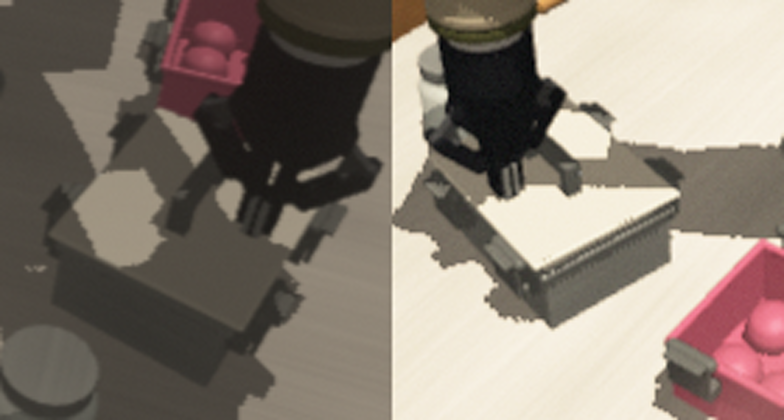

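Loaded, the arm drifts outward: lateral reaction ≈(−14, −8) N. Friction shoves the cover against the +y clips. Moment/force gives a 0.17 m lever, so contact is at the fingertip only and the handle is clear. I ease off and cancel the lateral load.

Emit:
move_arm(motion=[[[1,-0.08,-0.05,0.07,0],[1,-0.08,-0.05,0.07,0]]])

```text
clock: 12.55
tool_pos: [0.5454, 0.3319, 0.0886]
ee_rot: [[-0.283, -0.959, 0.007], [-0.959, 0.283, 0.004], [-0.005, -0.006, -1.0]]
wrist_force: [-0.0, -1.2, 16.7]
width: -0.003
```

Emit:
move_arm(motion=[[[1,-0.03,-0.02,-0.07,0],[1,-0.03,-0.02,-0.07,0]]])

```text
clock: 12.75
tool_pos: [0.5454, 0.3318, 0.0884]
ee_rot: [[-0.282, -0.959, 0.009], [-0.959, 0.283, 0.005], [-0.007, -0.008, -1.0]]
wrist_force: [-1.7, -1.2, 26.3]
width: 0.001
```

Emit:
move_arm(motion=[[[1,-0.04,-0.03,-0.06,0],[1,-0.04,-0.03,-0.06,0]]])

```text
clock: 12.95
tool_pos: [0.5453, 0.3312, 0.0873]
ee_rot: [[-0.283, -0.959, 0.012], [-0.959, 0.283, 0.005], [-0.008, -0.01, -1.0]]
wrist_force: [0.2, -0.4, 25.4]
width: 0.002
```

Emit:
move_arm(motion=[[[1,-0.03,-0.02,-0.06,0],[1,-0.03,-0.02,-0.06,0]]])

```text
clock: 13.15
tool_pos: [0.543, 0.3299, 0.0828]
ee_rot: [[-0.283, -0.959, 0.008], [-0.959, 0.283, 0.004], [-0.006, -0.007, -1.0]]
wrist_force: [2.0, 1.6, 1.3]
width: -0.002
```

Emit:
move_arm(motion=[[[1,-0.03,-0.02,-0.05,0],[1,-0.03,-0.02,-0.05,0]]])

```text
clock: 13.35
tool_pos: [0.54, 0.3285, 0.0786]
ee_rot: [[-0.283, -0.959, 0.004], [-0.959, 0.283, 0.002], [-0.003, -0.003, -1.0]]
wrist_force: [2.1, 1.4, 9.9]
width: 0.001
```

Force dropped as z fell, so the +y clips are passing. I follow down a little with a lateral re-centre.

Emit:
move_arm(motion=[[[1,0,0,-0.06,0],[1,0,0,-0.06,0]]])

```text
clock: 13.55
tool_pos: [0.5401, 0.3286, 0.0784]
ee_rot: [[-0.283, -0.959, 0.004], [-0.959, 0.283, 0.002], [-0.003, -0.003, -1.0]]
wrist_force: [-3.5, -3.2, 20.8]
width: -0.003
```

Emit:
move_arm(motion=[[[1,-0.02,-0.01,-0.06,0],[1,-0.02,-0.01,-0.06,0]]])

```text
clock: 13.75
tool_pos: [0.5402, 0.3286, 0.0783]
ee_rot: [[-0.282, -0.959, 0.005], [-0.959, 0.282, 0.002], [-0.004, -0.004, -1.0]]
wrist_force: [-6.9, -3.4, 28.3]
width: 0.003
```

```bash
python3 - <<'E'
from fit import *
for n in ['scene','side']:
    p,d=optics.snapshot(n); cv2.imwrite(f'pics/{n}8.png',p); np.save(f'{n}8.npy',d)
    plate(n,d,.066,.096)
s=bot.read_state();print(s['tool_pos'],s['wrist_force'],s['moment'],s['width'])
a=[cv2.imread(f'pics/{n}8.png') for n in ['scene','side']]
cv2.imwrite('pics/c8.png',cv2.resize(np.hstack([a[0][160:310,310:450],a[1][180:330,120:260]]),None,fx=2.8,fy=2.8,interpolation=2))
E
```

```text
scene 4126 [533.7 286. ] [184.1 190.5] 72.9 plane slope mm/100mm [-2.6 -8.1] z 0.081
side 2660 [529.9 286.7] [185.1 191.8] 73.1 plane slope mm/100mm [-2.3 -8.1] z 0.083
[0.54015137 0.32855716 0.07827726] [-5.49742432 -3.09640715 29.09046163] [-0.76107914  1.09495178  0.00716801] 0.0010019246565927428
```

View pics/c8.png

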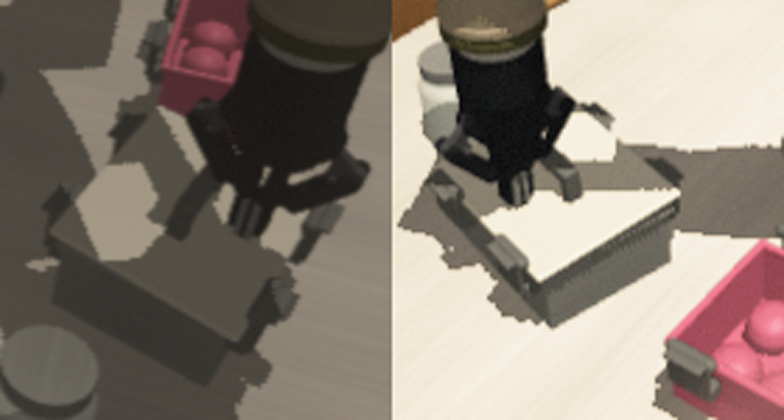

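Both +y clips have snapped over the edge (plane slopes 8.5 mm/100 mm toward +y, none along x). Now the −y edge.

Emit:
move_arm(motion=[[[1,0,0,0.7,0],[1,0,0,1.6,0],[1,0,0,2.4,0]]])

```text
clock: 14.15
tool_pos: [0.5371, 0.3272, 0.1452]
ee_rot: [[-0.282, -0.959, -0.002], [-0.959, 0.282, -0.001], [0.001, 0.001, -1.0]]
wrist_force: [0.8, -0.4, -0.3]
width: -0.002
```

Emit:
move_arm(motion=[[[1,-0.2,-0.9,0,0],[1,-0.45,-1.9,0,0],[1,-0.7,-2.75,0,0],[1,-0.7,-2.75,0,0],[1,-0.7,-2.75,0,0]]])

```text
clock: 14.65
tool_pos: [0.5165, 0.2447, 0.1448]
ee_rot: [[-0.284, -0.959, -0.001], [-0.959, 0.284, 0.0], [0.0, 0.001, -1.0]]
wrist_force: [-0.4, 0.9, 0.7]
width: 0.001
```

Emit:
move_arm(motion=[[[1,0.08,0,-0.6,0],[1,0.08,0,-1.2,0],[1,0.08,0,-1.7,0],[1,0.08,0,-1.7,0]]])

```text
clock: 15.05
tool_pos: [0.5173, 0.245, 0.0911]
ee_rot: [[-0.282, -0.959, -0.005], [-0.959, 0.282, -0.002], [0.003, 0.004, -1.0]]
wrist_force: [-0.7, -0.4, -0.1]
width: 0.002
```

Emit:
move_arm(motion=[[[1,0,0,-0.12,0],[1,0,0,-0.12,0]]])

```text
clock: 15.25
tool_pos: [0.5195, 0.2454, 0.0909]
ee_rot: [[-0.282, -0.959, 0.0], [-0.959, 0.282, 0.0], [-0.0, -0.0, -1.0]]
wrist_force: [0.6, -0.3, 0.3]
width: -0.006
```

Emit:
move_arm(motion=[[[1,-0.01,0,-0.1,0],[1,-0.01,0,-0.1,0]]])

```text
clock: 15.45
tool_pos: [0.5192, 0.2451, 0.0879]
ee_rot: [[-0.283, -0.959, 0.001], [-0.959, 0.283, 0.0], [-0.0, -0.0, -1.0]]
wrist_force: [-0.2, 0.7, 0.2]
width: -0.001
```

Emit:
move_arm(motion=[[[1,-0.02,-0.01,-0.1,0],[1,-0.02,-0.01,-0.1,0]]])

```text
clock: 15.65
tool_pos: [0.5192, 0.2451, 0.0855]
ee_rot: [[-0.283, -0.959, 0.002], [-0.959, 0.283, 0.001], [-0.001, -0.002, -1.0]]
wrist_force: [-0.2, 0.9, 2.6]
width: 0.0
```

Emit:
move_arm(motion=[[[1,-0.04,-0.02,-0.07,0],[1,-0.04,-0.02,-0.07,0]]])

```text
clock: 15.85
tool_pos: [0.5191, 0.245, 0.0845]
ee_rot: [[-0.283, -0.959, 0.005], [-0.959, 0.283, 0.002], [-0.003, -0.004, -1.0]]
wrist_force: [2.8, 2.1, 6.0]
width: 0.001
```

Emit:
move_arm(motion=[[[1,-0.04,-0.02,-0.06,0],[1,-0.04,-0.02,-0.06,0]]])

```text
clock: 16.05
tool_pos: [0.5189, 0.2449, 0.0835]
ee_rot: [[-0.283, -0.959, 0.007], [-0.959, 0.283, 0.003], [-0.005, -0.006, -1.0]]
wrist_force: [5.7, 3.8, 7.3]
width: -0.001
```

Emit:
move_arm(motion=[[[1,0.03,0.02,-0.07,0],[1,0.03,0.02,-0.07,0]]])

```text
clock: 16.25
tool_pos: [0.518, 0.2445, 0.0797]
ee_rot: [[-0.283, -0.959, 0.002], [-0.959, 0.283, 0.001], [-0.002, -0.002, -1.0]]
wrist_force: [0.7, 0.1, 1.8]
width: 0.0
```

Emit:
move_arm(motion=[[[1,-0.01,0,-0.07,0],[1,-0.01,0,-0.07,0]]])

```text
clock: 16.45
tool_pos: [0.5162, 0.2439, 0.0761]
ee_rot: [[-0.283, -0.959, -0.001], [-0.959, 0.283, -0.0], [0.0, 0.0, -1.0]]
wrist_force: [0.8, -0.1, 1.9]
width: -0.002
```

Dropped through. I press a bit more to seat it, then look.

Emit:
move_arm(motion=[[[1,0,0,-0.07,0],[1,0,0,-0.07,0]]])

```text
clock: 16.65
tool_pos: [0.5163, 0.244, 0.076]
ee_rot: [[-0.282, -0.959, -0.001], [-0.959, 0.282, -0.0], [0.001, 0.001, -1.0]]
wrist_force: [-8.1, -3.5, 17.4]
width: -0.001
```

Emit:
move_arm(motion=[[[1,-0.03,-0.02,-0.07,0],[1,-0.03,-0.02,-0.07,0]]])

```text
clock: 16.85
tool_pos: [0.5164, 0.244, 0.0759]
ee_rot: [[-0.282, -0.959, 0.002], [-0.959, 0.282, 0.001], [-0.001, -0.001, -1.0]]
wrist_force: [-12.3, -4.2, 29.4]
width: -0.003
```

Emit:
move_arm(motion=[[[1,0,0,0.7,0],[1,0,0,1.6,0],[1,0,0,2.5,0],[1,0,0,3.4,0],[1,0,0,4,0]]])

```text
clock: 17.35
tool_pos: [0.5158, 0.2436, 0.194]
ee_rot: [[-0.283, -0.959, 0.001], [-0.959, 0.283, 0.0], [-0.001, -0.001, -1.0]]
wrist_force: [-0.0, -0.2, 0.0]
width: 0.004
```

```bash
python3 - <<'E'
from fit import *
for n in ['scene','side']:
    p,d=optics.snapshot(n); cv2.imwrite(f'pics/{n}9.png',p); np.save(f'{n}9.npy',d)
    plate(n,d,.066,.0785)
s=bot.read_state();print(s['clock'],s['tool_pos'],s['wrist_force'])
a=[cv2.imread(f'pics/{n}9.png') for n in ['scene','side']]
cv2.imwrite('pics/c9.png',cv2.resize(np.hstack([a[0][160:310,310:450],a[1][180:330,120:260]]),None,fx=2.8,fy=2.8,interpolation=2))
E
```

```text
scene 4071 [533.1 289.8] [172.6 193.1] 74.0 plane slope mm/100mm [-0.2 -0. ] z 0.0756
side 2094 [533.2 290.6] [171.1 195.1] 72.2 plane slope mm/100mm [ 0.1 -0.2] z 0.0771
17.45 [0.51705058 0.24402405 0.19527814] [ 0.80375137 -0.37599956  1.36505841]
```

View pics/c9.png

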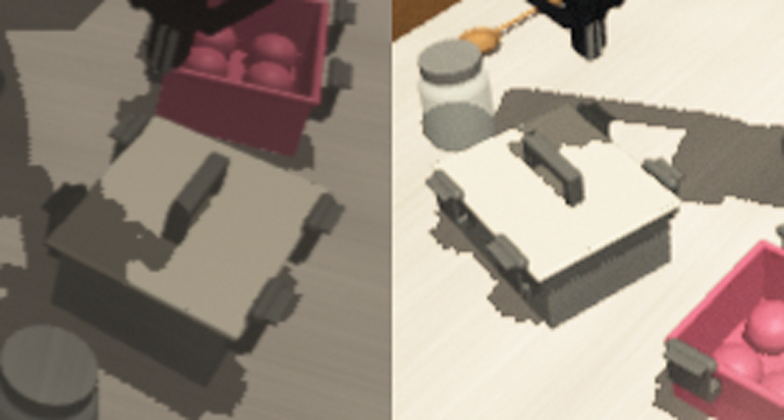

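All four beads stand over the cover's edges. The plate is flat, with slope ≤0.2 mm/100 mm, and its top is at about 76 mm, which means it sits on the rim. The arm is 11 cm clear, so I hand the job in.

```bash
python3 - <<'E'
from h import *
print(workorder.finish_job(), bot.read_state()['clock'])
E
```

```text
the job is handed in; nothing more can be done
the job is handed in; nothing more can be done
```

The pan of mandarins is closed. I laid the cover squarely on the four clips, let go, then pressed it down at its +y and −y long edges until each snapped past its two clips. The job was handed in at about 17.5 s.

- **First press:** the +y edge did not give at 34 N. The arm drifted outward under load and pushed the cover sideways. I eased off, cancelled the sideways load, and it then snapped at about 26 N. The −y edge snapped with little force.
- **Last checks:** both cameras show the plate flat, tilted no more than 0.2 mm per 100 mm. Its top is at 75.6 and 77.1 mm in the two views, against an expected 76. All four beads are over the edge.
- **Not done:** I did not press the two short edges separately, because the cover was already level all round.
- **Other things:** I did not touch them, but I did not measure them again at the end.

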